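# Close the slip keg with its wing cap

## Robot

A 7-joint arm with a two-finger parallel gripper is mounted at the origin on the work surface. World frame = base frame: x ahead of the robot, y to its left, z up, the work surface at z = 0. Lengths are in mm, angles in rad, forces in N, time in s.
With the tool pointing down it reaches from about 350 to 900 mm from the base axis. Payload 8.1 kg.
Tool frame: the origin (TCP) lies on the centre line of the jaws, within the pads' length; the fingertips stand env.tips_ahead ahead of it and the grasp point (between the pads) lies 8 mm behind it (env.tips_ahead is the distance from the TCP to the fingertips, in mm); y points along the fingers, z is the direction in which the jaws open and shut, and the axes are right-handed (so a half turn about y gives the same grasp; the last joint's range is limited). The gripper opens to 92 mm and grips with 3 to 60 N. Pads are 19 mm wide; open, the fingers measure 130 mm over their backs; the gripper's body (75 mm by 190 mm) begins 47 mm behind the grasp point.
Start: joints at [-1.451, 0.434, 0.025, 1.573, -0.012, 1.134, -0.075], TCP at [138.128, 609.56, 207.742] pointing down, gripper open.
Joint ranges: [-2.62, 2.62], [-0.44, 2.09], [-1.27, 1.32], [0.08, 2.57], [-1.32, 4.46], [0.12, 2], [-2.74, 2.74]. Speed limits (rad/s): [2.22, 2.22, 3.01, 3.01, 3.14, 3.14, 3.14].

## Interface

Orientations are given as a unit quaternion [x, y, z, w].
In Python, from bench import env gives the robot as it stands.
- The arm moves only by the tool arm_command, never from a script. Its argument "motion" is a list that holds one entry, the list of rows, each a list of 7 numbers: the shift along the tool's x, y, z scaled (see below), then the turn, a rotation vector about the tool's x, y, z scaled (see below), then the opening, from -1 (shut) to 1 (fully open), so that 0 is half open. In form: [[[dx, dy, dz, rx, ry, rz, jaw], ...]]. A call has 1 to 20 rows; each row shifts and turns the commanded pose from where the row before left it, along the tool's axes as they then stand; what a row does not reach is not made up. The controller multiplies each number of a shift by 400 mm and each number of a turn by 30 degrees. A row lasts 1/8 s, in which the tool goes at most 62.5 mm and 10.7 degrees, less where a joint would pass 70% of its speed; a pose out of reach is approached as far as the arm can. A call with a number of a shift or a turn outside -1 to 1 is refused whole. A call with a gripper value outside its range is refused whole. The fingers move at their own pace and stop on an object; the grip force is fixed at half the most. Time passes only in rows, so rows that do not move let the fingers close. It gives the time, the measured TCP pose, the force and the opening at its end, in the units of the state.
- env.state(): the state, without advancing time (a new reading comes with each control period).
- env.read_camera(name): name is "side" or "top"; returns (picture, depth): 420x560x3 uint8, blue, green, red; 420x560 float32, mm along the optical axis (not along the pixel's ray), 0 where there is no reading.
- env.camera_params(name): a dict with "fx", "fy", "cx", "cy" (pixels), "rvec" (rotation vector, rad) and "tvec" (3), from world to camera coordinates, as OpenCV has them. Camera axes: x right, y down, z forward; pixel columns grow to the right and rows downward; lengths in mm; the calibration is good to about 2 mm. A picture is of the moment at which its call begins. camera_params takes no time and is no camera call.
- env.job_done(): hands the job in, once; it reports no verdict.
Trained networks look in the newest picture that a camera, given by its name, has taken for a name from the list of things; names that differ only in an ending like _2 or _b are one class to them, and where a whole thing is asked for, a point or a joint stands for the part that bears it (a point fixed in the world has none). Each returns a list of dicts, best first, with "conf" (0 to 1); they miss things now and then, are a little off and sometimes report something else, mostly with a low value. They report only what shows in the picture. A call takes as long as a camera call. They do not tell look-alikes from the thing itself.
- env.search_frame(label, camera): "point" ([x, y, z] in mm, in world coordinates, good to about 4 mm: the middle of the surface that is visible of it).
- env.pinpoint(label, camera): "point" ([x, y, z] in mm, in world coordinates, good to about 4 mm: a listed point, or the origin of a listed thing).
The state is a dict: "time_s": time; "joint_pos": joint angles; "dq": joint speeds; "joint_efforts": joint torques, N m; "ee_pos": TCP position; "tool_rot": TCP orientation; "force": force on the tool from outside, world axes, zero at the start; "wrist_torque": the same for the moment, N m; "opening": finger opening in mm.
Only numpy, scipy, OpenCV 4.12 (cv2) and the standard library are available. Lean on these libraries where they do the work, as an engineer would, in place of code of your own. Each camera call takes 0.05 s, during which the arm holds its last target. There are 200 camera calls.

## Task

Close the steel clay-slip keg with its black wing cap: set the cap upright on the filler neck with its wing in line with the keg's two handles, gently turn it backwards (counter-clockwise from above) until it drops into the start of the thread, then forwards until it is fully home, and let go. Never force it: where it meets a stop, ease off. Leave everything else on the table where it is.

Things in the scene. Friction and masses are not known exactly. Their poses are not given: they have to be found in the camera images.
- keg: squat steel keg, 190 mm in diameter, 120 mm high, too heavy to move. Origin: centre of its underside on the table, z up. Two dark bar handles stand out at its +x and -x sides (85 mm above the table, out to 123 mm from the centre): its x axis is the line through the handles. A round aluminium filler neck stands in the middle of its flat top and does not turn
- neck_mouth (a point): middle of the neck's top face, on its vertical axis, 149.5 mm above the table; axes as the keg's. The neck is a 48 mm post, bevelled over its top 4.5 mm, with four thread ribs 90 degrees apart, 60 mm across
- rib_level (a point): on the neck's axis, 9 mm below neck_mouth, level with the flat rib tops, on which a cap set on the neck rides. Where the thread starts (four open gaps) lie is not measured: from wing in line with handles, the cap must be backed 10 to 60 degrees counter-clockwise. Turned clockwise before it drops, it jams on the backs of the stop walls
- start_level (a point): on the neck's axis, at the floor of the thread starts, 10.5 mm below rib_level. Each start is a gap 11 mm wide round the rim; on its counter-clockwise side a stop wall rises 3.5 mm above the rib tops. A backed cap's pins meet the walls over the gaps; once the turning load is eased, light downward pressure drops the cap 10.5 mm. It then has 4 mm of free turn round the rim
- home_level (a point): on the neck's axis, at the floor of the thread's end, 4 mm below start_level. Clockwise from the stop walls the pins turn about 11 degrees level, then go under the ribs and down evenly by 4 mm over 44 degrees (with 1.5 mm up-and-down play), and meet the end of the thread about 55 degrees from the stop walls. The hand must follow down
- cap_wing (a point): black wing cap, about 120 g, standing on its lower edge on the table at first: point to grasp, inside the wing on the cap's axis, 13 mm under the wing's top, 52 mm above the cap's lower edge. The wing is an upright bar 52 mm long (x), 14 mm thick (y), 35 mm high, on a flat disc whose top is 22 mm below this point: keep fingertips above it. z up
- cap_foot (a point): same cap: centre of its lower edge; x along the wing, z up. Skirt 69 mm outside, 63 mm inside diameter; four steel pins 6 mm thick point inward on its +x, +y, -x, -y sides, undersides 2 mm above the lower edge, leaving a 50.6 mm opening for the neck. Height above the table: 138.5 mm riding on the ribs, 128 mm dropped into the starts, 124 mm fully home
- brush_grip (a point): brush lying on the table, its handle; leave it alone
- cup_mid (a point): white slip cup, 64 mm wide, 60 mm high, its centre; leave it alone
- tape_mid (a point): flat roll of tape, 104 mm wide, 24 mm high, its centre; leave it alone
- looptool_mid (a point): wooden-handled loop tool lying on the table, 185 mm long, its middle; leave it alone
- cone_mid (a point): white paper cone, 84 mm wide, 120 mm high, its mid-height; leave it alone
- dog_mid (a point): clay dog figure, 70 mm wide, 110 mm high, standing on a fixed round wooden board 260 mm wide and 18 mm high; leave it alone
- lump_mid (a point): lump of clay, 60 mm wide, 34 mm high, its centre; leave it alone
Mind the look-alikes: they are no part of the job. Of the things that look like the part that bears cap_wing, the largest one is meant.

How it is judged (in metres and radians):
On the way, in this order (a step that is already met when the one before it is completed fails the run):
1. the cap rides level on the rib tops of the neck, its wing in line with the handles within 12 degrees (z of cap_foot in the frame of keg between 0.136 and 0.1405 m and horizontal distance between cap_foot and neck_mouth below 0.004 m and angle between the x axis of cap_foot and the x axis of keg, either way round below 0.21 rad and angle between cap_foot's own z axis and vertical below 0.12 rad), for 0.1 s.
2. the cap has dropped into the thread starts (z of cap_foot in the frame of keg between 0.1265 and 0.13 m and horizontal distance between cap_foot and neck_mouth below 0.004 m), for 0.05 s.
At the end, for the whole second after the job is handed in: the cap is on the neck and fully home: its lower edge 124 mm above the keg's underside (at most 1.4 mm higher), within 4 mm of the neck's axis, level within 3.4 degrees, released and at rest (z of cap_foot in the frame of keg between 0.1225 and 0.1254 m and horizontal distance between cap_foot and neck_mouth below 0.004 m and angle between cap_foot's own z axis and vertical below 0.06 rad and linear speed of cap below 0.01 m/s); the robot touches nothing.
It fails at once if the cap is forced: more than 60 N between cap and keg (contact force between cap and keg above 60 N).
It fails at once if something else on the table is moved by more than 25 mm (distance of any of cup_mid, tape_mid, looptool_mid, cone_mid, dog_mid, lump_mid, brush_grip from where it was at the start of the episode above 0.025 m).
It also fails if it takes over 72 s, if anything falls off the work surface, if the arm or the gripper's body presses on something with over 40 N, if the wrist force passes 120 N, or if a joint passes its speed limit or range.

## Working session

There is one attempt and no reset: what is moved stays moved. The work goes in short steps, Python scripts to look and compute and a tool call to move; the robot and the scene stay as the last step left them, time stands still between calls to the robot, and variables do not carry over. Pictures are saved under pics/ and viewed, about 8 in all and at most 12, crops included, and the job is handed in when it is done.

Besides the shell and the picture viewer there is one more tool, called after "Request:" by a JSON object that holds its "api" and its "payload". arm_command: Moves the arm, as the interface text tells. Shifts and turns lie within -1 to 1; 1 stands for 400 mm of shift or 30 degrees of turn. Its arguments: {"type":"object","properties":{"motion":{"type":"array","items":{"type":"array","items":{"type":"array","items":{"type":"number","minimum":-1,"maximum":1}}}}},"required":["motion"]}

```bash
mkdir -p pics; ls; python3 - <<'E'
from bench import env
import cv2
s=env.state()
print(s, env.tips_ahead)
for c in("top","side"):
    im,d=env.read_camera(c); cv2.imwrite(f"pics/{c}0.png",im)
    print(c,env.camera_params(c))
    for l in("cap_wing","cap_foot","neck_mouth","keg"):
        for r in env.pinpoint(l,c): print(l,[round(float(x)) for x in r["point"]],round(r["conf"],2))
E
```

```text
pics
{'time_s': 0.0, 'joint_pos': array([-1.45058062,  0.43519019,  0.02502239,  1.57409622, -0.01158374,
        1.13400559, -0.0750925 ]), 'dq': array([-0.00124213, -0.00017049,  0.00178657, -0.00022642,  0.00071077,
       -0.0020039 , -0.0002958 ]), 'joint_efforts': array([-9.87514577e-04, -6.67854810e+01,  9.84061360e-01, -3.14454925e+01,
       -6.06625713e-02,  4.30568901e-02,  1.58190264e-04]), 'ee_pos': array([138.08358024, 609.00091711, 206.96629455]), 'tool_rot': array([ 0.70326864, -0.0786485 ,  0.07865067, -0.70216928]), 'force': array([ 1.07605776,  0.31187574, -1.61286823]), 'wrist_torque': array([-0.01401831,  0.04488315, -0.04643325]), 'opening': 91.92469208941992} 11.0
top {'fx': 458.2978501562969, 'fy': 458.2978501562969, 'cx': 274.4649548087997, 'cy': 214.00964773252363, 'rvec': array([ 2.14985963, -2.17536566,  0.13542573]), 'tvec': array([ -43.39074267,  524.55414121, 1334.25807346])}
cap_wing [462, -226, 52] 0.92
cap_wing [565, -161, 36] 0.6
cap_foot [206, -280, 0] 0.8
cap_foot [467, -224, 2] 0.77
cap_foot [567, -159, -2] 0.63
neck_mouth [549, 149, 148] 0.97
keg [547, 150, 126] 0.19
side {'fx': 440.0679904615316, 'fy': 440.0679904615316, 'cx': 281.39883440560124, 'cy': 206.31084757336131, 'rvec': array([ 0.24685961, -2.85107719,  1.14022311]), 'tvec': array([ 495.19202976,  209.58985788, 1283.59724447])}
cap_wing [460, -226, 55] 0.79
cap_wing [212, -282, 41] 0.62
cap_foot [458, -221, 3] 0.77
cap_foot [210, -281, -1] 0.62
cap_foot [567, -160, 0] 0.61
cap_foot [591, -496, 58] 0.2
neck_mouth [549, 148, 148] 0.85
keg [550, 151, -2] 0.8
```

```bash
cat > h.py <<'E'
from bench import env
import cv2, numpy as np
from scipy.spatial.transform import Rotation as R
def cloud(c):
    im,d=env.read_camera(c); p=env.camera_params(c)
    v,u=np.mgrid[:420,:560]
    P=np.stack([(u-p["cx"])/p["fx"]*d,(v-p["cy"])/p["fy"]*d,d],-1)
    W=(P-p["tvec"])@cv2.Rodrigues(p["rvec"])[0]
    return im,d,W
def px(c,X):
    p=env.camera_params(c); K=np.array([[p["fx"],0,p["cx"]],[0,p["fy"],p["cy"]],[0,0,1]])
    return cv2.projectPoints(np.float64([X]),p["rvec"],p["tvec"],K,None)[0].ravel().round(1)
def sel(W,d,c,r,z0,z1):
    m=(d>0)&(np.hypot(W[...,0]-c[0],W[...,1]-c[1])<r)&(W[...,2]>z0)&(W[...,2]<z1)
    return W[m]
def axis(P):
    q=P[:,:2]-P[:,:2].mean(0); w,V=np.linalg.eigh(q.T@q); a=V[:,1]
    return P.mean(0).round(1), round(float(np.degrees(np.arctan2(a[1],a[0]))%180),1), (np.sqrt(w/len(q))).round(1)
E
python3 - <<'E'
from h import *
for c in("top","side"):
    im,d,W=cloud(c)
    for n,q in(("A",(462,-225)),("B",(566,-160)),("C",(209,-281))):
        P=sel(W,d,q,45,3,90); print(c,n,px(c,(*q,30)),"zmax",np.percentile(P[:,2],99) if len(P) else None,len(P),"ext",np.ptp(P[:,:2],axis=0) if len(P) else 0)
    P=sel(W,d,(462,-225),45,48,80); print("wing",axis(P),len(P),"mid extents",(P.min(0)+P.max(0))/2)
    P=sel(W,d,(549,150),50,143,156); print("neck",P.mean(0),(P.min(0)+P.max(0))/2,np.ptp(P,axis=0),len(P))
    P=sel(W,d,(549,150),50,143,156)
    m=(d>0)&(np.hypot(W[...,0]-549,W[...,1]-150)>98)&(np.hypot(W[...,0]-549,W[...,1]-150)<128)&(W[...,2]>70)&(W[...,2]<105)
    P=W[m]; print("handles",axis(P) if len(P)>5 else len(P),len(P))
top=cv2.imread("pics/top0.png"); cv2.imwrite("pics/top1.png",cv2.resize(top,(784,588),interpolation=cv2.INTER_CUBIC))
E
```

```text
top A [333.8 234.1] zmax 70.42980287406554 547 ext [85.04624519 87.89734826]
top B [311.2 199.7] zmax 54.942110145892606 435 ext [86.6399001  88.90657114]
top C [355.4 320.8] zmax 56.434006266737505 425 ext [84.42176741 89.13290654]
wing (array([ 456.9, -225.8,   64.8]), 148.6, array([ 4.3, 15.1])) 96 mid extents [ 456.91829747 -227.50849644   61.14774722]
neck [543.34055856 146.132666   148.83188165] [543.1287991  146.56139546 149.08404385] [55.77022927 54.89579466 12.12252255] 259
handles (array([527.3, 130.7,  89.8]), 22.0, array([ 33.2, 101.9])) 325
side A [304.9 197.4] zmax 67.20569110307468 390 ext [84.51912598 67.22989213]
side B [270.6 207.4] zmax 54.08567089268735 277 ext [87.25773527 71.00631632]
side C [381.9 195. ] zmax 52.376615180986015 239 ext [80.91338358 59.52937   ]
wing (array([ 461.6, -222.5,   60.1]), 151.0, array([ 4.5, 15.3])) 90 mid extents [ 461.447571   -224.71960094   58.1654392 ]
neck [547.80471624 148.7882427  148.08922051] [546.85271608 148.04498254 148.35224693] [53.50398383 53.07925958 10.47009225] 230
handles (array([553.8, 152.4,  88.5]), 19.6, array([ 26. , 111.7])) 272
```

View pics/top0.png

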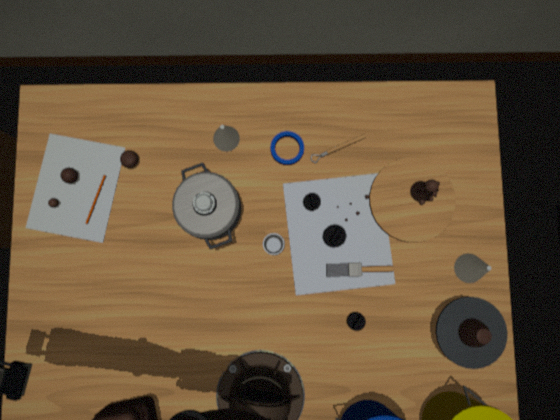

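View pics/side0.png

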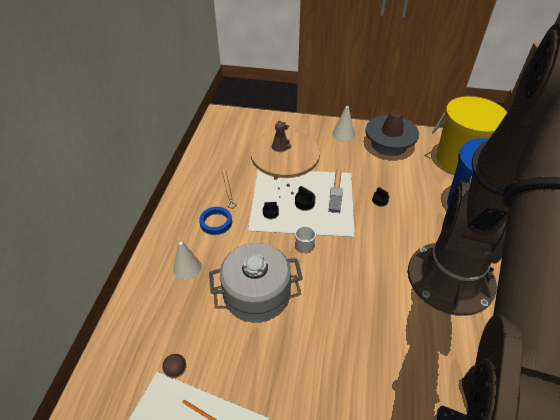

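```bash
python3 - <<'E'
from h import *
a=cv2.imread("pics/top0.png"); 
t=np.hstack([cv2.resize(a[185:335,290:390],(400,600),interpolation=cv2.INTER_CUBIC),cv2.resize(a[155:255,160:227],(400,600),interpolation=cv2.INTER_CUBIC)])
cv2.imwrite("pics/crop1.png",cv2.convertScaleAbs(t,alpha=1.6))
for c in("top","side"):
    im,d,W=cloud(c)
    H=[]
    for s in(1,-1):
        u=np.array([np.cos(.366),np.sin(.366)])*s
        q=W[...,:2]-[548,149]; al=q@u; la=q@[-u[1],u[0]]
        m=(d>0)&(al>105)&(al<132)&(abs(la)<60)&(W[...,2]>70)&(W[...,2]<105)
        P=W[m]; H.append((P.min(0)+P.max(0))/2); print(c,s,len(P),P.mean(0).round(1),al[m].max().round(1),la[m].min().round(1),la[m].max().round(1))
    e=H[0]-H[1]; print(np.degrees(np.arctan2(e[1],e[0])),(H[0]+H[1])/2)
    # bar cap disc
    P=sel(W,d,(460,-225),40,25,36); print("disc",len(P),((P.min(0)+P.max(0))/2).round(1),np.ptp(P,axis=0).round(1))
    P=sel(W,d,(460,-225),40,60,80); print("wingtop",axis(P),len(P),((P.min(0)+P.max(0))/2).round(1))
E
```

```text
top 1 90 [653.8 186.5  88.6] 118.3 -38.8 32.1
top -1 119 [436.4 106.   89.8] 127.5 -36.5 37.2
19.716855634108658 [546.71812955 146.93286847  88.62041977]
disc 296 [ 456.5 -227.    30.5] [66.  69.  10.8]
wingtop (array([ 457.6, -226.7,   65.8]), 148.3, array([ 3.9, 14.9])) 85 [ 456.8 -226.5   66.1]
side 1 110 [656.4 189.2  88.6] 123.0 -39.7 32.4
side -1 99 [439.5 108.9  88.1] 122.8 -34.7 36.5
20.06664846058412 [548.73722655 146.51833535  87.87569072]
disc 143 [ 462.2 -218.7   30.3] [66.1 55.9 10.5]
wingtop (array([ 461.9, -224.2,   64.1]), 147.9, array([ 4.8, 15.1])) 53 [ 461.9 -223.5   65.4]
```

View pics/crop1.png

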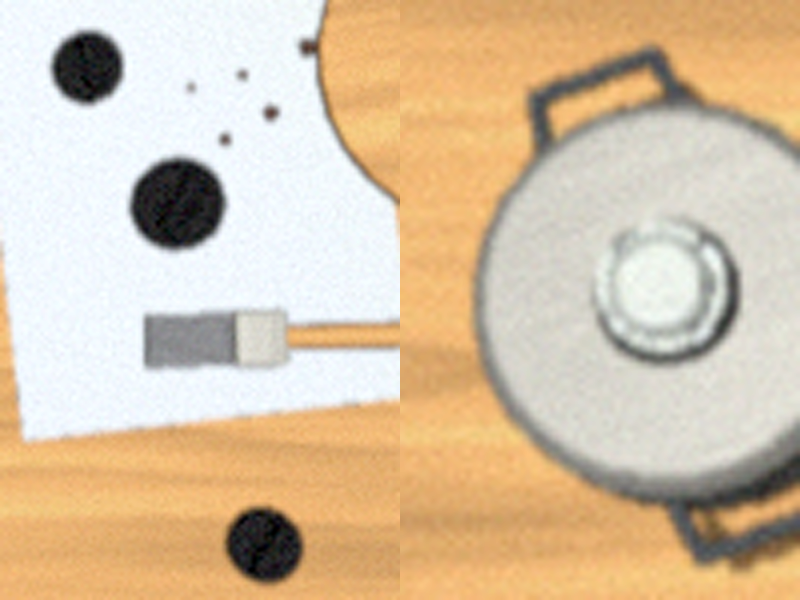

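```bash
cat >> h.py <<'E'
def yaw(s): # world direction of tool z, and tilt of tool y from down
    M=R.from_quat(s["tool_rot"]).as_matrix()
    return np.degrees(np.arctan2(M[1,2],M[0,2])), np.degrees(np.arccos(np.clip(-M[2,1],-1,1))), M
def go(tgt,dyaw=0,tilt=True):
    """tool-frame shift (scaled) to tgt mm from the measured pose, and levelling/yaw turn (scaled)"""
    s=env.state(); y,t,M=yaw(s)
    sh=M.T@(np.array(tgt)-s["ee_pos"])
    a=np.radians(y+dyaw); z=np.array([np.cos(a),np.sin(a),0]); yy=np.array([0,0,-1.]); T=np.stack([np.cross(yy,z),yy,z],1)
    rv=R.from_matrix(M.T@T).as_rotvec(degrees=True)
    print("t",round(s["time_s"],2),"pos",s["ee_pos"].round(1),"yaw",round(y,1),"tilt",round(t,2),"F",s["force"].round(1),"Tz",s["wrist_torque"].round(2),"open",round(s["opening"],1),"j",s["joint_pos"].round(2))
    print("shift/400",(sh/400).round(4),"turn/30",(rv/30).round(4))
E
python3 - <<'E'
from h import *
print(yaw(env.state())[2].round(3)); go((440,280,230))
E
```

```text
[[ 0.975  0.     0.221]
 [-0.221  0.     0.975]
 [ 0.    -1.     0.   ]]
t 0.7 pos [138.2 609.6 207.8] yaw 77.2 tilt 0.01 F [-0.4  0.2 -0.5] Tz [-0.    0.02  0.02] open 91.5 j [-1.45  0.43  0.03  1.57 -0.01  1.13 -0.08]
shift/400 [ 0.9181 -0.0556 -0.6367] turn/30 [-0.0002 -0.      0.0001]
```

```bash
cat >> h.py <<'E'
def plan(wps,dy,n,jaw,lift=0):
    """rows from measured pose along waypoints with even yaw change dy (deg, world ccw)"""
    s=env.state(); y0,_,_=yaw(s); P=np.vstack([s["ee_pos"],wps]); L=np.r_[0,np.cumsum(np.linalg.norm(np.diff(P,axis=0),axis=1))]
    p=np.stack([np.interp(np.linspace(0,L[-1],n+1),L,P[:,k]) for k in range(3)],1)
    rows=[]
    for i in range(n):
        a=np.radians(y0+dy*i/n); z=np.array([np.cos(a),np.sin(a),0]); yy=np.array([0,0,-1.]); T=np.stack([np.cross(yy,z),yy,z],1)
        rows.append([*[round(float(v),3)+0 for v in T.T@(p[i+1]-p[i])/400],0,round(-dy/n/30,3)+0,0,jaw])
    print(str(rows).replace(" ",""))
E
python3 - <<'E'
from h import *
plan([(430,300,225),(459.5,-225.5,180)],-199.2,20,1)
E
```

```text
[[0.099,-0.005,-0.066,0,0.332,0,1],[0.109,-0.005,-0.048,0,0.332,0,1],[0.116,-0.005,-0.029,0,0.332,0,1],[0.119,-0.005,-0.008,0,0.332,0,1],[0.119,-0.005,0.012,0,0.332,0,1],[0.115,-0.005,0.033,0,0.332,0,1],[0.107,-0.005,0.052,0,0.332,0,1],[0.097,-0.005,0.07,0,0.332,0,1],[0.086,-0.004,0.08,0,0.332,0,1],[0.114,0.01,0.032,0,0.332,0,1],[0.107,0.01,0.051,0,0.332,0,1],[0.097,0.01,0.069,0,0.332,0,1],[0.083,0.01,0.085,0,0.332,0,1],[0.067,0.01,0.098,0,0.332,0,1],[0.049,0.01,0.108,0,0.332,0,1],[0.03,0.01,0.115,0,0.332,0,1],[0.01,0.01,0.118,0,0.332,0,1],[-0.011,0.01,0.118,0,0.332,0,1],[-0.031,0.01,0.115,0,0.332,0,1],[-0.051,0.01,0.107,0,0.332,0,1]]
```

Request:
{"api": "arm_command", "payload": {"motion": [[[0.099,-0.005,-0.066,0,0.332,0,1],[0.109,-0.005,-0.048,0,0.332,0,1],[0.116,-0.005,-0.029,0,0.332,0,1],[0.119,-0.005,-0.008,0,0.332,0,1],[0.119,-0.005,0.012,0,0.332,0,1],[0.115,-0.005,0.033,0,0.332,0,1],[0.107,-0.005,0.052,0,0.332,0,1],[0.097,-0.005,0.07,0,0.332,0,1],[0.086,-0.004,0.08,0,0.332,0,1],[0.114,0.01,0.032,0,0.332,0,1],[0.107,0.01,0.051,0,0.332,0,1],[0.097,0.01,0.069,0,0.332,0,1],[0.083,0.01,0.085,0,0.332,0,1],[0.067,0.01,0.098,0,0.332,0,1],[0.049,0.01,0.108,0,0.332,0,1],[0.03,0.01,0.115,0,0.332,0,1],[0.01,0.01,0.118,0,0.332,0,1],[-0.011,0.01,0.118,0,0.332,0,1],[-0.031,0.01,0.115,0,0.332,0,1],[-0.051,0.01,0.107,0,0.332,0,1]]]}}

```text
time_s: 3.2
ee_pos: [460.8, -226.4, 181.4]
tool_rot: [0.197, 0.679, -0.679, -0.196]
force: [1.2, 0.3, 0.9]
opening: 91.5
```

Request:
{"api": "arm_command", "payload": {"motion": [[[0.003,0.1,0,0,0,0,1],[0,0.1,0,0,0,0,1],[0,0.08,0,0,0,0,1],[0,0.04,0,0,0,0,1],[0,0.014,0,0,0,0,1],[0,0,0,0,0,0,1],[0,0,0,0,0,0,1]]]}}

```text
time_s: 4.08
ee_pos: [460.2, -224.7, 48.7]
tool_rot: [0.195, 0.68, -0.68, -0.194]
force: [0.1, -0.3, -0.1]
opening: 92.1
```

```bash
python3 - <<'E'
from h import *
go((459.5,-225.2,47))
for c,(u,v) in (("top",(334,234)),("side",(305,197))):
    im,_=env.read_camera(c); a=im[v-50:v+50,u-67:u+67]; cv2.imwrite(f"pics/g_{c}.png",a)
a=np.vstack([cv2.imread("pics/g_top.png"),cv2.imread("pics/g_side.png")])
cv2.imwrite("pics/g.png",cv2.resize(cv2.convertScaleAbs(a,alpha=1.6),None,fx=3,fy=3))
E
```

```text
t 4.08 pos [ 460.2 -224.7   48.7] yaw -122.0 tilt 0.1 F [ 0.1 -0.3 -0.1] Tz [-0.03  0.2  -0.01] open 92.1 j [-0.24  0.57  0.83  2.07 -0.62  0.76 -1.14]
shift/400 [0.0009 0.0041 0.002 ] turn/30 [ 0.001  -0.     -0.0031]
```

View pics/g.png

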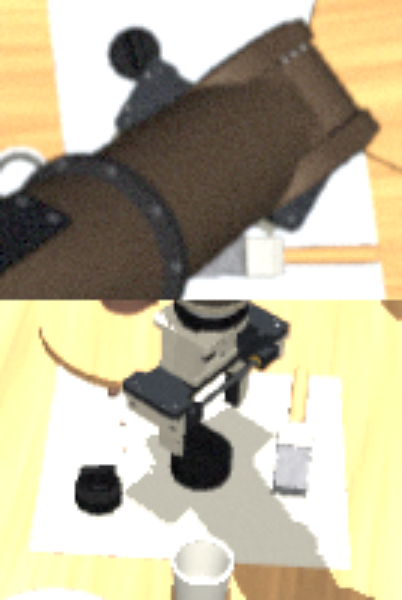

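Request:
{"api": "arm_command", "payload": {"motion": [[[0,0.004,0,0,0,0,1],[0,0,0,0,0,0,-1],[0,0,0,0,0,0,-1],[0,0,0,0,0,0,-1],[0,0,0,0,0,0,-1],[0,0,0,0,0,0,-1],[0,0,0,0,0,0,-1],[0,-0.02,0,0,0,0,-1],[0,-0.1,0,0,0,0,-1],[0,-0.14,0,0,0,0,-1],[0,-0.14,0,0,0,0,-1],[0,-0.05,0,0,0,0,-1],[0,0,0,0,0,0,-1]]]}}

```text
time_s: 5.8
ee_pos: [460.3, -224.9, 227.8]
tool_rot: [0.196, 0.68, -0.68, -0.193]
force: [0.3, 0.0, -0.9]
opening: 0.2
```

```bash
python3 - <<'E'
from h import *
go((459.5,-225.2,47))
plan([(480,0,225),(547.5,148,225)],53,20,-1)
E
```

```text
t 5.8 pos [ 460.3 -224.9  227.8] yaw -122.0 tilt 0.19 F [ 0.3  0.  -0.9] Tz [-0.05  0.18  0.03] open 0.2 j [-0.46  0.34  1.08  1.87 -0.34  1.12 -1.38]
shift/400 [0.0025 0.452  0.0024] turn/30 [ 0.003  -0.     -0.0057]
[[0.022,0.001,-0.043,0,-0.088,0,-1],[0.02,0.001,-0.044,0,-0.088,0,-1],[0.018,0.001,-0.045,0,-0.088,0,-1],[0.016,0.001,-0.046,0,-0.088,0,-1],[0.014,0.001,-0.047,0,-0.088,0,-1],[0.011,0.001,-0.047,0,-0.088,0,-1],[0.009,0.001,-0.048,0,-0.088,0,-1],[0.007,0.001,-0.048,0,-0.088,0,-1],[0.005,0.001,-0.048,0,-0.088,0,-1],[0.003,0.001,-0.048,0,-0.088,0,-1],[0.0,0.001,-0.049,0,-0.088,0,-1],[-0.008,0.0,-0.047,0,-0.088,0,-1],[-0.02,0.0,-0.044,0,-0.088,0,-1],[-0.022,0.0,-0.043,0,-0.088,0,-1],[-0.024,0.0,-0.042,0,-0.088,0,-1],[-0.026,0.0,-0.041,0,-0.088,0,-1],[-0.028,0.0,-0.04,0,-0.088,0,-1],[-0.03,0.0,-0.038,0,-0.088,0,-1],[-0.031,0.0,-0.037,0,-0.088,0,-1],[-0.033,0.0,-0.036,0,-0.088,0,-1]]
```

The fingers closed on nothing (0.2 mm), so I'll look at what happened to the cap.

```bash
python3 - <<'E'
from h import *
im,d=env.read_camera("side")
for l in("cap_wing","cap_foot"):
    for r in env.pinpoint(l,"side"): print(l,r["point"].round(1) if hasattr(r["point"],"round") else r["point"],round(r["conf"],2))
im,d,W=cloud("side")
P=sel(W,d,(460,-225),45,58,80); print(axis(P),len(P),((P.min(0)+P.max(0))/2).round(1),P.max(0))
cv2.imwrite("pics/m.png",cv2.resize(cv2.convertScaleAbs(im[130:260,220:395],alpha=1.6),None,fx=4,fy=4))
E
```

```text
cap_wing [456.0, -222.4, 53.6] 0.89
cap_wing [210.1, -286.4, 36.7] 0.67
cap_wing [568.6, -158.7, 42.5] 0.65
cap_wing [735.4, -92.9, 12.3] 0.49
cap_foot [461.0, -222.0, 1.4] 0.76
cap_foot [208.0, -283.8, -3.0] 0.74
cap_foot [565.7, -162.4, -1.5] 0.48
(array([ 461.9, -224.2,   63.7]), 148.9, array([ 4.2, 15. ])) 57 [ 462.  -224.3   62.7] [ 485.2065747  -207.74916175   67.32413132]
```

View pics/m.png

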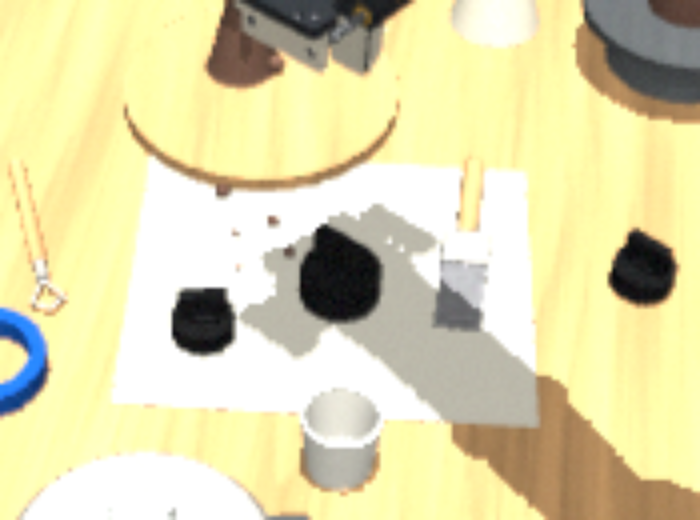

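Request:
{"api": "arm_command", "payload": {"motion": [[[0,0,0,0,0,0,0],[0,0,0,0,0,0,0],[0,0,0,0,0,0,0],[0,0,0,0,0,0,0],[0,0.11,0,0,0,0,0],[0,0.12,0,0,0,0,0]]]}}

```text
time_s: 6.75
ee_pos: [460.4, -224.4, 133.5]
tool_rot: [0.195, 0.68, -0.68, -0.194]
force: [1.7, 1.0, -0.3]
opening: 45.8
```

Request:
{"api": "arm_command", "payload": {"motion": [[[0,0.12,0,0,0,0,0],[0,0.07,0,0,0,0,0],[0,0.026,0,0,0,0,0],[0,0,0,0,0,0,0],[0,0,0,0,0,0,-1],[0,0,0,0,0,0,-1],[0,0,0,0,0,0,-1],[0,0,0,0,0,0,-1],[0,0,0,0,0,0,-1],[0,0,0,0,0,0,-1]]]}}

```text
time_s: 8.0
ee_pos: [459.5, -224.4, 47.7]
tool_rot: [0.195, 0.68, -0.68, -0.195]
force: [-0.1, -0.6, 0.2]
opening: 0.4
```

```bash
python3 - <<'E'
from h import *
go((459.5,-225.2,47))
im,d,W=cloud("side")
print("px of tcp",px("side",env.state()["ee_pos"]), "tip",px("side",env.state()["ee_pos"]-[0,0,11]))
cv2.imwrite("pics/m2.png",cv2.resize(cv2.convertScaleAbs(im[145:235,250:360],alpha=1.6),None,fx=6,fy=6,interpolation=cv2.INTER_CUBIC))
E
```

```text
t 8.0 pos [ 459.5 -224.4   47.7] yaw -122.0 tilt 0.0 F [-0.1 -0.6  0.2] Tz [ 0.07  0.18 -0.05] open 0.4 j [-0.24  0.58  0.84  2.07 -0.63  0.76 -1.14]
shift/400 [-0.0011  0.0018  0.0016] turn/30 [0.0001 0.     0.    ]
px of tcp [305.9 193.9] tip [305.8 196.2]
```

View pics/m2.png

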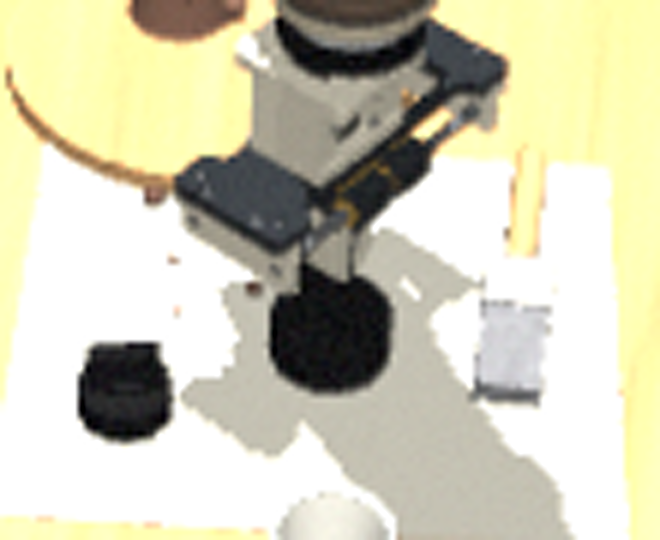

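Request:
{"api": "arm_command", "payload": {"motion": [[[0,0,0,0,0,0,-1],[0,0,0,0,0,0,-1],[0,0,0,0,0,0,-1],[0,0,0,0,0,0,-1],[0,-0.02,0,0,0,0,-1],[0,-0.04,0,0,0,0,-1],[0,-0.04,0,0,0,0,-1],[0,-0.04,0,0,0,0,-1],[0,0,0,0,0,0,-1]]]}}

```text
time_s: 9.18
ee_pos: [460.4, -224.7, 105.2]
tool_rot: [0.196, 0.68, -0.68, -0.194]
force: [0.2, -0.1, 0.4]
opening: 0.3
```

```bash
python3 - <<'E'
from h import *
go((459.5,-225.2,47))
im,d,W=cloud("side")
for r in env.pinpoint("cap_foot","side")+env.pinpoint("cap_wing","side"): print(np.round(r["point"],1),round(r["conf"],2))
cv2.imwrite("pics/m3.png",cv2.resize(cv2.convertScaleAbs(im[125:235,250:360],alpha=1.6),None,fx=5,fy=5,interpolation=cv2.INTER_CUBIC))
E
```

```text
t 9.18 pos [ 460.4 -224.7  105.2] yaw -121.9 tilt 0.16 F [ 0.2 -0.1  0.4] Tz [ 0.02  0.17 -0.01] open 0.3 j [-0.31  0.5   0.93  2.02 -0.53  0.88 -1.22]
shift/400 [0.0017 0.1455 0.0024] turn/30 [ 0.0019 -0.     -0.0048]
[ 458.  -222.7    2.9] 0.74
[ 205.  -284.2   -0.3] 0.74
[ 456.4 -222.2   56.3] 0.89
[ 570.3 -160.    44. ] 0.73
[ 359.5 -340.7    8.6] 0.58
[ 210.9 -282.8   40.2] 0.47
```

View pics/m3.png

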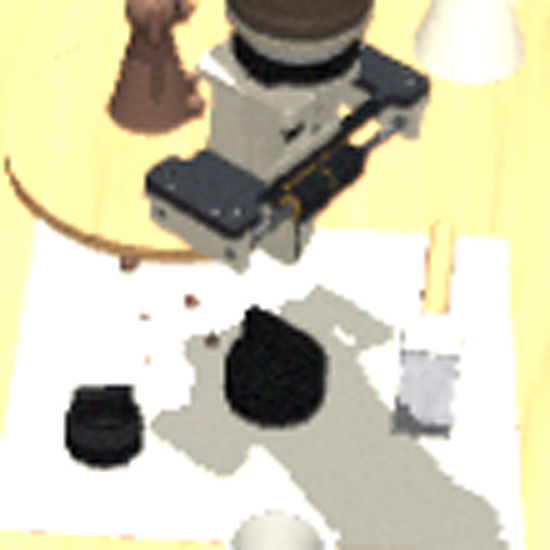

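```bash
python3 - <<'E'
from h import *
s=env.state(); e=s["ee_pos"]; M=yaw(s)[2]
print("tip px",px("side",e-[0,0,11]), "camera pos", (-cv2.Rodrigues(env.camera_params("side")["rvec"])[0].T@env.camera_params("side")["tvec"]).round())
im,d,W=cloud("side")
L=(W-e)@M   # tool frame: x, y(down), z(open)
for y0 in range(-60,40,8):
    m=(d>0)&(abs(L[...,0])<60)&(abs(L[...,2])<75)&(L[...,1]>=y0)&(L[...,1]<y0+8)
    P=L[m]
    if len(P)>3: print(y0,len(P),"x",P[:,0].min().round(),P[:,0].max().round(),"z",P[:,2].min().round(),P[:,2].max().round(),"med",np.median(P,axis=0).round())
E
```

```text
tip px [306.5 184.1] camera pos [ 366.  807. 1073.]
-60 10 x 0.0 10.0 z -21.0 -3.0 med [  8. -57. -12.]
-52 21 x -4.0 10.0 z -20.0 20.0 med [  7. -49. -14.]
-44 18 x -12.0 9.0 z -20.0 15.0 med [  7. -40. -12.]
-36 18 x -10.0 11.0 z -18.0 16.0 med [  7. -33.  -7.]
-28 6 x 6.0 10.0 z -3.0 10.0 med [  8. -25.   3.]
36 50 x -28.0 23.0 z -8.0 10.0 med [-2. 40. -1.]
```

```bash
python3 - <<'E'
from h import *
s=env.state(); e=s["ee_pos"]; M=yaw(s)[2]; print(env.tips_ahead)
im,d,W=cloud("side"); L=(W-e)@M
for y0 in list(range(-140,-40,10))+list(range(-40,0,3)):
    w=10 if y0<-40 else 3
    m=(d>0)&(abs(L[...,0])<70)&(abs(L[...,2])<110)&(L[...,1]>=y0)&(L[...,1]<y0+w)
    P=L[m]
    if len(P)>0: print(y0,len(P),"x",P[:,0].min().round(),P[:,0].max().round(),"z",P[:,2].min().round(),P[:,2].max().round())
E
```

```text
11.0
-140 107 x -29.0 35.0 z -88.0 89.0
-130 444 x -38.0 37.0 z -98.0 97.0
-120 99 x -35.0 37.0 z -97.0 93.0
-110 171 x -38.0 35.0 z -91.0 86.0
-100 132 x -39.0 36.0 z -89.0 88.0
-90 48 x -38.0 35.0 z -88.0 82.0
-70 7 x 6.0 11.0 z -20.0 -6.0
-60 11 x 3.0 12.0 z -22.0 3.0
-50 24 x -3.0 10.0 z -19.0 19.0
-40 9 x -9.0 9.0 z -18.0 8.0
-37 8 x -12.0 11.0 z -19.0 14.0
-34 6 x 3.0 11.0 z -15.0 9.0
-31 5 x -0.0 8.0 z -15.0 16.0
-28 4 x 7.0 9.0 z -6.0 10.0
-25 1 x 9.0 9.0 z 4.0 4.0
-22 1 x 9.0 9.0 z -6.0 -6.0
-19 2 x 3.0 5.0 z 4.0 6.0
```

The whole tool appears about 34 mm higher than the reported TCP (body starts about 90 mm behind it, tips about 24 mm behind it). That explains both misses, so I'll go lower by that amount.

Request:
{"api": "arm_command", "payload": {"motion": [[[0,0,0,0,0,0,0],[0,0,0,0,0,0,0],[0,0,0,0,0,0,0],[0,0,0,0,0,0,0],[0,0.07,0,0,0,0,0],[0,0.08,0,0,0,0,0],[0,0.05,0,0,0,0,0],[0,0.015,0,0,0,0,0],[0,0.009,0,0,0,0,0],[0,0,0,0,0,0,0]]]}}

```text
time_s: 10.68
ee_pos: [459.8, -224.6, 14.6]
tool_rot: [-0.195, -0.68, 0.68, 0.194]
force: [0.4, -0.3, -0.5]
opening: 46.0
```

Request:
{"api": "arm_command", "payload": {"motion": [[[0,0,0,0,0,0,-1],[0,0,0,0,0,0,-1],[0,0,0,0,0,0,-1],[0,0,0,0,0,0,-1],[0,0,0,0,0,0,-1],[0,0,0,0,0,0,-1]]]}}

```text
time_s: 11.42
ee_pos: [459.6, -224.4, 14.2]
tool_rot: [0.195, 0.68, -0.68, -0.195]
force: [-0.7, 1.4, 4.2]
opening: 13.8
```

Request:
{"api": "arm_command", "payload": {"motion": [[[0,-0.01,0,0,0,0,-1],[0,-0.05,0,0,0,0,-1],[0,-0.1,0,0,0,0,-1],[0,-0.1,0,0,0,0,-1],[0,-0.1,0,0,0,0,-1],[0,-0.09,0,0,0,0,-1],[0,0,0,0,0,0,-1]]]}}

```text
time_s: 12.3
ee_pos: [460.7, -225.2, 196.3]
tool_rot: [0.196, 0.68, -0.68, -0.193]
force: [0.7, 0.5, -1.4]
opening: 13.8
```

```bash
python3 - <<'E'
from h import *
go((459.5,-225.2,47))
plan([(480,0,194),(546,148,194)],52,20,-1)
E
```

```text
t 12.3 pos [ 460.7 -225.2  196.3] yaw -122.0 tilt 0.24 F [ 0.7  0.5 -1.4] Tz [-0.07  0.18 -0.  ] open 13.8 j [-0.43  0.38  1.05  1.92 -0.39  1.06 -1.34]
shift/400 [0.004  0.3732 0.0021] turn/30 [ 0.0027 -0.     -0.0076]
[[0.022,0.0,-0.043,0,-0.087,0,-1],[0.02,0.0,-0.044,0,-0.087,0,-1],[0.018,0.0,-0.045,0,-0.087,0,-1],[0.016,0.0,-0.046,0,-0.087,0,-1],[0.014,0.0,-0.046,0,-0.087,0,-1],[0.012,0.0,-0.047,0,-0.087,0,-1],[0.01,0.0,-0.048,0,-0.087,0,-1],[0.007,0.0,-0.048,0,-0.087,0,-1],[0.005,0.0,-0.048,0,-0.087,0,-1],[0.003,0.0,-0.048,0,-0.087,0,-1],[0.001,0.0,-0.049,0,-0.087,0,-1],[-0.007,0.0,-0.047,0,-0.087,0,-1],[-0.019,0.0,-0.045,0,-0.087,0,-1],[-0.021,0.0,-0.044,0,-0.087,0,-1],[-0.023,0.0,-0.043,0,-0.087,0,-1],[-0.025,0.0,-0.042,0,-0.087,0,-1],[-0.027,0.0,-0.04,0,-0.087,0,-1],[-0.029,0.0,-0.039,0,-0.087,0,-1],[-0.03,0.0,-0.038,0,-0.087,0,-1],[-0.032,0.0,-0.036,0,-0.087,0,-1]]
```

Request:
{"api": "arm_command", "payload": {"motion": [[[0.022,0,-0.043,0,-0.087,0,-1],[0.02,0,-0.044,0,-0.087,0,-1],[0.018,0,-0.045,0,-0.087,0,-1],[0.016,0,-0.046,0,-0.087,0,-1],[0.014,0,-0.046,0,-0.087,0,-1],[0.012,0,-0.047,0,-0.087,0,-1],[0.01,0,-0.048,0,-0.087,0,-1],[0.007,0,-0.048,0,-0.087,0,-1],[0.005,0,-0.048,0,-0.087,0,-1],[0.003,0,-0.048,0,-0.087,0,-1],[0.001,0,-0.049,0,-0.087,0,-1],[-0.007,0,-0.047,0,-0.087,0,-1],[-0.019,0,-0.045,0,-0.087,0,-1],[-0.021,0,-0.044,0,-0.087,0,-1],[-0.023,0,-0.043,0,-0.087,0,-1],[-0.025,0,-0.042,0,-0.087,0,-1],[-0.027,0,-0.04,0,-0.087,0,-1],[-0.029,0,-0.039,0,-0.087,0,-1],[-0.03,0,-0.038,0,-0.087,0,-1],[-0.032,0,-0.036,0,-0.087,0,-1]]]}}

```text
time_s: 14.8
ee_pos: [544.5, 150.2, 194.1]
tool_rot: [-0.125, 0.696, -0.696, 0.125]
force: [-0.1, 0.6, -1.8]
opening: 13.9
```

```bash
python3 - <<'E'
from h import *
go((546.5,147.5,194))
for c in("side","top"):
    im,d,W=cloud(c); cv2.imwrite(f"pics/n_{c}.png",im)
    for l in("cap_foot","cap_wing","neck_mouth"):
        for r in env.pinpoint(l,c)[:3]: print(c,l,np.round(r["point"],1),round(r["conf"],2))
im=cv2.imread("pics/n_side.png")
cv2.imwrite("pics/n.png",cv2.resize(cv2.convertScaleAbs(im[190:320,190:320],alpha=1.5),None,fx=4,fy=4,interpolation=cv2.INTER_CUBIC))
E
```

```text
t 14.8 pos [544.5 150.2 194.1] yaw -69.6 tilt 0.0 F [-0.1  0.6 -1.8] Tz [-0.1   0.08 -0.01] open 13.9 j [-0.91  0.41  0.76  1.78 -0.32  1.07 -1.25]
shift/400 [-0.0022  0.0002  0.0081] turn/30 [0.     0.     0.0001]
side cap_foot [546.  151.  183.7] 0.7
side cap_foot [549.6 152.6  -1.5] 0.46
side cap_wing [ 209.9 -283.8   40.4] 0.55
side cap_wing [ 565.3 -157.4   44.7] 0.47
side neck_mouth [549.7 149.1 151.6] 0.63
top cap_foot [549.2 147.6 179.6] 0.68
top cap_foot [ 204.6 -279.8    2.1] 0.68
top cap_foot [ 567.7 -161.7   -1.3] 0.62
top cap_wing [ 209.6 -285.8   37.5] 0.8
top cap_wing [ 565.7 -161.8   38.7] 0.65
top cap_wing [543.8 153.9 229.6] 0.63
top neck_mouth [548.1 148.5 149.9] 0.64
```

View pics/n.png

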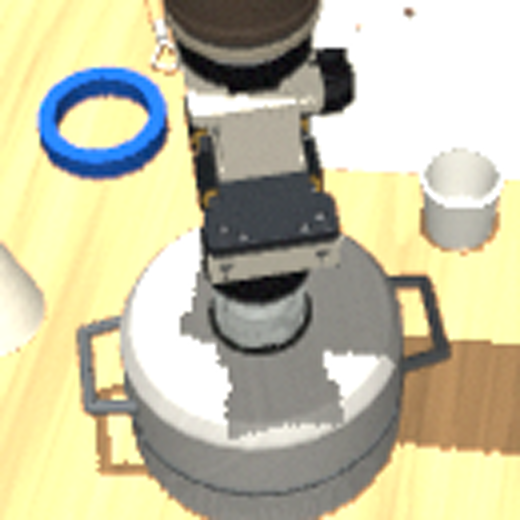

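```bash
cat >> h.py <<'E'
from scipy.optimize import least_squares
def circ(P,r,c0):
    f=least_squares(lambda c:np.hypot(P[:,0]-c[0],P[:,1]-c[1])-r,c0,loss="soft_l1"); return f.x.round(1), round(float(np.median(abs(f.fun))),2), len(P)
E
python3 - <<'E'
from h import *
for c in("side","top"):
    im,d,W=cloud(c); q=W-[548,148.5,0]; rr=np.hypot(q[...,0],q[...,1]); ok=d>0
    m=ok&(rr>85)&(rr<103)&(W[...,2]>15)&(W[...,2]<72); print(c,"keg wall",circ(W[m],95,(548,148)))
    m=ok&(rr>85)&(rr<103)&(W[...,2]>114)&(W[...,2]<126); 
    m=ok&(rr>28)&(rr<42)&(W[...,2]>183)&(W[...,2]<201); P=W[m]; print("cap skirt",circ(P,34.5,(548,148)),P[:,2].min() if len(P) else 0)
    m=ok&(rr>15)&(rr<34)&(W[...,2]>124)&(W[...,2]<136); print("neck shaft",circ(W[m],24,(548,148)))
    m=ok&(rr<34)&(W[...,2]>136)&(W[...,2]<142); P=W[m]; print("rib",len(P), circ(P,30,(548,148)) if len(P)>3 else 0)
E
```

```text
side keg wall (array([549.2, 145.6]), 0.63, 722)
cap skirt (array([547.3, 146.7]), 0.66, 98) 183.0372815313636
neck shaft (array([549.2, 151.7]), 2.32, 84)
rib 68 (array([549.9, 142.7]), 2.19, 68)
top keg wall (array([544.3, 146.2]), 0.4, 118)
cap skirt (array([542.5, 147.7]), 0.25, 24) 183.29907483834947
neck shaft (array([543.5, 140.1]), 1.22, 14)
rib 5 (array([544.8, 146.7]), 0.16, 5)
```

Request:
{"api": "arm_command", "payload": {"motion": [[[-0.0033,0.02,0.0047,0,0,0,-1],[0,0.03,0,0,0,0,-1],[0,0.02,0,0,0,0,-1],[0,0.01,0,0,0,0,-1],[0,0,0,0,0,0,-1]]]}}

```text
time_s: 15.92
ee_pos: [545.8, 147.7, 161.8]
tool_rot: [0.124, -0.696, 0.696, -0.124]
force: [-0.3, -0.5, -1.2]
opening: 13.6
```

```bash
python3 - <<'E'
from h import *
go((546.4,148.9,157))
E
```

```text
t 15.93 pos [545.8 147.7 161.8] yaw -69.8 tilt 0.03 F [-0.3 -0.5 -1.2] Tz [-0.03  0.15 -0.01] open 13.6 j [-0.88  0.45  0.74  1.82 -0.35  1.01 -1.22]
shift/400 [-0.0025  0.0119 -0.0024] turn/30 [-0.0002 -0.      0.0011]
```

Request:
{"api": "arm_command", "payload": {"motion": [[[-0.002,0.003,-0.002,0,0,0,-1],[0,0.004,0,0,0,0,-1],[0,0.004,0,0,0,0,-1],[0,0,0,0,0,0,-1]]]}}

```text
time_s: 16.42
ee_pos: [546.3, 148.7, 157.7]
tool_rot: [-0.124, 0.696, -0.696, 0.124]
force: [0.9, 0.1, -0.9]
opening: 13.6
```

```bash
python3 - <<'E'
from h import *
go((546.4,148.9,152.7))
E
```

```text
t 16.43 pos [546.3 148.7 157.7] yaw -69.8 tilt 0.01 F [ 0.9  0.1 -0.9] Tz [-0.03  0.16 -0.02] open 13.6 j [-0.88  0.45  0.74  1.83 -0.36  1.   -1.22]
shift/400 [-0.0003  0.0124 -0.0003] turn/30 [0.0001 0.     0.0002]
```

Foot is at about 143.5 mm with no contact, so the neck has entered the cap. Lowering to the ribs.

Request:
{"api": "arm_command", "payload": {"motion": [[[0,0.004,0,0,0,0,-1],[0,0.004,0,0,0,0,-1],[0,0.003,0,0,0,0,-1],[0,0,0,0,0,0,-1]]]}}

```text
time_s: 16.92
ee_pos: [546.4, 148.5, 153.2]
tool_rot: [0.124, -0.696, 0.696, -0.124]
force: [-0.1, -2.3, -1.5]
opening: 13.9
```

```bash
python3 - <<'E'
from h import *
go((546.4,148.9,152.7))
E
```

```text
t 16.93 pos [546.4 148.5 153.2] yaw -69.8 tilt 0.02 F [-0.1 -2.3 -1.5] Tz [-0.35  0.13  0.04] open 13.9 j [-0.88  0.46  0.73  1.83 -0.36  0.99 -1.21]
shift/400 [-0.0004  0.0013 -0.0008] turn/30 [-0.0004 -0.      0.0005]
```

Request:
{"api": "arm_command", "payload": {"motion": [[[0,0.002,0.001,0,0,0,-1],[0,0.002,0,0,0,0,-1],[0,0,0,0,0,0,-1]]]}}

```text
time_s: 17.3
ee_pos: [546.6, 148.4, 152.5]
tool_rot: [-0.124, 0.696, -0.696, 0.124]
force: [-3.9, -1.2, 9.4]
opening: 13.9
```

```bash
python3 - <<'E'
from h import *
go((546.4,148.9,152.7))
E
```

```text
t 17.3 pos [546.6 148.4 152.5] yaw -69.8 tilt 0.04 F [-3.9 -1.2  9.4] Tz [-0.32  1.04  0.01] open 13.9 j [-0.88  0.46  0.73  1.83 -0.36  0.99 -1.21]
shift/400 [ 0.     -0.0005 -0.0013] turn/30 [ 0.0013 -0.     -0.0006]
```

Request:
{"api": "arm_command", "payload": {"motion": [[[0.001,-0.0005,0,0,-0.03,0,-1],[0,0,0,0,-0.05,0,-1],[0,0,0,0,-0.05,0,-1],[0,0,0,0,-0.05,0,-1],[0,0,0,0,-0.05,0,-1],[0,0,0,0,-0.05,0,-1],[0,0,0,0,0,0,-1]]]}}

```text
time_s: 18.18
ee_pos: [546.4, 148.2, 152.2]
tool_rot: [-0.175, 0.685, -0.685, 0.175]
force: [-0.5, -0.8, 5.0]
opening: 13.8
```

```bash
python3 - <<'E'
from h import *
go((546.4,148.9,152.7))
E
```

```text
t 18.18 pos [546.4 148.2 152.2] yaw -61.3 tilt 0.03 F [-0.5 -0.8  5. ] Tz [-0.36  0.62  0.06] open 13.8 j [-0.85  0.45  0.69  1.83 -0.34  0.98 -1.09]
shift/400 [-0.0009 -0.0013 -0.0015] turn/30 [ 0.     -0.     -0.0009]
```

Good, turning freely at 5 N. Continuing in small bites.

Request:
{"api": "arm_command", "payload": {"motion": [[[0,0,0,0,-0.06,0,-1],[0,0,0,0,-0.06,0,-1],[0,0,0,0,-0.06,0,-1],[0,0,0,0,0,0,-1]]]}}

```text
time_s: 18.68
ee_pos: [546.0, 148.1, 151.6]
tool_rot: [0.207, -0.676, 0.676, -0.207]
force: [-0.0, -1.4, -1.8]
opening: 13.6
```

```bash
python3 - <<'E'
from h import *
go((546.4,148.9,152.7))
E
```

```text
t 18.68 pos [546.  148.1 151.6] yaw -55.9 tilt 0.03 F [-0.  -1.4 -1.8] Tz [-0.34  0.12 -0.  ] open 13.6 j [-0.84  0.44  0.67  1.83 -0.33  0.98 -1.01]
shift/400 [-0.002  -0.0027 -0.0011] turn/30 [0.0002 0.     0.0009]
```

Request:
{"api": "arm_command", "payload": {"motion": [[[0,0,0.001,0,-0.06,0,-1],[0,0.004,0,0,0,0,-1],[0,0,0,0,0,0,-1]]]}}

```text
time_s: 19.05
ee_pos: [546.4, 148.0, 150.2]
tool_rot: [-0.217, 0.673, -0.673, 0.217]
force: [0.2, 0.2, -1.5]
opening: 14.1
```

```bash
python3 - <<'E'
from h import *
go((546.4,148.9,152.7))
E
```

```text
t 19.05 pos [546.4 148.  150.2] yaw -54.2 tilt 0.01 F [ 0.2  0.2 -1.5] Tz [-0.15  0.18  0.  ] open 14.1 j [-0.83  0.45  0.66  1.83 -0.32  0.97 -0.98]
shift/400 [-0.0014 -0.0063 -0.0018] turn/30 [0.0003 0.     0.0001]
```

Foot is at 136 mm with no load, so the pins are entering the gaps. Lowering a further 8 mm.

Request:
{"api": "arm_command", "payload": {"motion": [[[0,0.005,0,0,0,0,-1],[0,0.005,0,0,0,0,-1],[0,0.005,0,0,0,0,-1],[0,0,0,0,0,0,-1]]]}}

```text
time_s: 19.55
ee_pos: [546.3, 147.9, 144.1]
tool_rot: [-0.218, 0.673, -0.673, 0.217]
force: [0.3, -1.1, -1.5]
opening: 14.1
```

```bash
python3 - <<'E'
from h import *
go((546.4,148.9,152.7))
E
```

```text
t 19.55 pos [546.3 147.9 144.1] yaw -54.2 tilt 0.02 F [ 0.3 -1.1 -1.5] Tz [-0.12  0.14 -0.02] open 14.1 j [-0.82  0.45  0.65  1.84 -0.33  0.96 -0.97]
shift/400 [-0.0016 -0.0214 -0.0018] turn/30 [0.0002 0.     0.0005]
```

Request:
{"api": "arm_command", "payload": {"motion": [[[0,0.003,0,0,0,0,-1],[0,0.002,0,0,0,0,-1],[0,0,0,0,0,0,-1]]]}}

```text
time_s: 19.92
ee_pos: [546.4, 147.9, 142.3]
tool_rot: [-0.217, 0.673, -0.673, 0.218]
force: [0.2, -0.0, -0.8]
opening: 13.5
```

```bash
python3 - <<'E'
from h import *
go((546.4,148.9,152.7))
E
```

```text
t 19.93 pos [546.4 147.9 142.3] yaw -54.2 tilt 0.0 F [ 0.2 -0.  -0.8] Tz [-0.09  0.17  0.  ] open 13.5 j [-0.82  0.45  0.65  1.84 -0.33  0.96 -0.97]
shift/400 [-0.0014 -0.026  -0.002 ] turn/30 [ 0.     -0.     -0.0001]
```

Request:
{"api": "arm_command", "payload": {"motion": [[[0,0.001,0,0,0,0,-1],[0,0.001,0,0,0,0,-1],[0,0,0,0,0,0,-1]]]}}

```text
time_s: 20.3
ee_pos: [546.5, 148.0, 142.1]
tool_rot: [-0.217, 0.673, -0.673, 0.218]
force: [-1.6, -0.7, 6.4]
opening: 14.0
```

```bash
python3 - <<'E'
from h import *
go((546.4,148.9,152.7))
E
```

```text
t 20.3 pos [546.5 148.  142.1] yaw -54.2 tilt 0.03 F [-1.6 -0.7  6.4] Tz [-0.16  0.71  0.03] open 14.0 j [-0.82  0.45  0.65  1.84 -0.33  0.96 -0.97]
shift/400 [-0.0011 -0.0266 -0.0021] turn/30 [ 0.0005 -0.     -0.0009]
```

Request:
{"api": "arm_command", "payload": {"motion": [[[0,-0.001,0,0,0.05,0,-1],[0,0,0,0,0.06,0,-1],[0,0,0,0,0.06,0,-1],[0,0,0,0,0.06,0,-1],[0,0,0,0,0,0,-1]]]}}

```text
time_s: 20.92
ee_pos: [546.6, 147.9, 142.0]
tool_rot: [0.176, -0.685, 0.685, -0.177]
force: [0.3, 0.1, 2.7]
opening: 14.0
```

```bash
python3 - <<'E'
from h import *
go((546.4,148.9,152.7))
E
```

```text
t 20.93 pos [546.6 147.9 142. ] yaw -61.1 tilt 0.02 F [0.3 0.1 2.7] Tz [-0.2  -0.1  -0.01] open 14.0 j [-0.84  0.46  0.69  1.84 -0.35  0.96 -1.07]
shift/400 [-0.0007 -0.0268 -0.0024] turn/30 [-0.0005  0.     -0.0005]
```

Request:
{"api": "arm_command", "payload": {"motion": [[[0,0,0,0,0.1,0,-1],[0,0.0006,0,0,0.1,0,-1],[0,0.0006,0,0,0.1,0,-1],[0,0.0006,0,0,0.1,0,-1],[0,0,0,0,0,0,-1]]]}}

```text
time_s: 21.55
ee_pos: [546.1, 148.0, 141.0]
tool_rot: [0.104, -0.699, 0.699, -0.104]
force: [0.7, 0.2, -0.1]
opening: 13.9
```

```bash
python3 - <<'E'
from h import *
go((546.4,148.9,152.7))
E
```

```text
t 21.55 pos [546.1 148.  141. ] yaw -73.0 tilt 0.03 F [ 0.7  0.2 -0.1] Tz [-0.07  0.1   0.01] open 13.9 j [-0.88  0.48  0.74  1.85 -0.39  0.97 -1.25]
shift/400 [-0.0012 -0.0293 -0.0019] turn/30 [0.0001 0.     0.001 ]
```

Request:
{"api": "arm_command", "payload": {"motion": [[[0,0.0007,0,0,0.1,0,-1],[0,0.0007,0,0,0.1,0,-1],[0,0.0007,0,0,0.1,0,-1],[0,0.0007,0,0,0.1,0,-1],[0,0.0007,0,0,0.1,0,-1],[0,0,0,0,0,0,-1]]]}}

```text
time_s: 22.3
ee_pos: [546.2, 147.9, 139.6]
tool_rot: [0.013, -0.707, 0.707, -0.012]
force: [0.5, 0.4, 0.1]
opening: 14.0
```

```bash
python3 - <<'E'
from h import *
go((546.4,148.9,152.7))
E
```

```text
t 22.3 pos [546.2 147.9 139.6] yaw -88.0 tilt 0.03 F [0.5 0.4 0.1] Tz [-0.04  0.16 -0.01] open 14.0 j [-0.92  0.5   0.81  1.85 -0.43  0.98 -1.46]
shift/400 [-0.0007 -0.0327 -0.0025] turn/30 [-0.0005 -0.      0.001 ]
```

Request:
{"api": "arm_command", "payload": {"motion": [[[0,0.0007,0,0,0.1,0,-1],[0,0.0007,0,0,0.1,0,-1],[0,0.0007,0,0,0.1,0,-1],[0,0.0007,0,0,0.1,0,-1],[0,0,0,0,0,0,-1]]]}}

```text
time_s: 22.92
ee_pos: [546.3, 147.9, 138.6]
tool_rot: [-0.061, -0.704, 0.704, 0.062]
force: [-0.7, -0.4, 0.9]
opening: 14.0
```

```bash
python3 - <<'E'
from h import *
go((546.4,148.9,152.7))
E
```

```text
t 22.93 pos [546.3 147.9 138.6] yaw -100.0 tilt 0.02 F [-0.7 -0.4  0.9] Tz [-0.09  0.16 -0.02] open 14.0 j [-0.96  0.52  0.87  1.85 -0.47  0.99 -1.63]
shift/400 [ 0.0002 -0.0352 -0.0026] turn/30 [-0.0004 -0.      0.0004]
```

Now slow, watching for the end stop.

Request:
{"api": "arm_command", "payload": {"motion": [[[0,0.0004,0,0,0.05,0,-1],[0,0.0004,0,0,0.05,0,-1],[0,0.0002,0,0,0.04,0,-1],[0,0,0,0,0,0,-1]]]}}

```text
time_s: 23.42
ee_pos: [546.1, 147.9, 138.4]
tool_rot: [-0.088, -0.702, 0.702, 0.088]
force: [-3.1, -0.7, 5.7]
opening: 13.8
```

```bash
python3 - <<'E'
from h import *
go((546.4,148.9,152.7))
E
```

```text
t 23.43 pos [546.1 147.9 138.4] yaw -104.3 tilt 0.03 F [-3.1 -0.7  5.7] Tz [-0.02  0.79  0.44] open 13.8 j [-0.97  0.53  0.89  1.85 -0.48  1.   -1.69]
shift/400 [-0.0001 -0.0357 -0.0026] turn/30 [-0.0002 -0.      0.0011]
```

Request:
{"api": "arm_command", "payload": {"motion": [[[0,-0.0003,0,0,0.02,0,-1],[0,0,0,0,0,0,-1]]]}}

```text
time_s: 23.68
ee_pos: [546.1, 147.9, 138.4]
tool_rot: [-0.091, -0.701, 0.701, 0.092]
force: [-3.7, -0.7, 5.3]
opening: 13.8
```

```bash
python3 - <<'E'
from h import *
go((546.4,148.9,152.7))
E
```

```text
t 23.68 pos [546.1 147.9 138.4] yaw -104.9 tilt 0.03 F [-3.7 -0.7  5.3] Tz [-0.11  0.94  0.58] open 13.8 j [-0.97  0.53  0.9   1.85 -0.49  1.   -1.7 ]
shift/400 [-0.     -0.0357 -0.0025] turn/30 [-0.0004 -0.      0.0009]
```

Stop reached: torque is rising and the foot is at about 124.2 mm. I'll ease off, let go and rise.

Request:
{"api": "arm_command", "payload": {"motion": [[[0,-0.0005,0,0,-0.03,0,-1],[0,0,0,0,0,0,-1],[0,0,0,0,0,0,0],[0,0,0,0,0,0,0],[0,0,0,0,0,0,0],[0,0,0,0,0,0,0],[0,0,0,0,0,0,0],[0,-0.03,0,0,0,0,0],[0,-0.06,0,0,0,0,0],[0,-0.1,0,0,0,0,0],[0,-0.1,0,0,0,0,0],[0,0,0,0,0,0,0]]]}}

```text
time_s: 25.18
ee_pos: [548.4, 147.7, 258.3]
tool_rot: [0.088, 0.703, -0.701, -0.084]
force: [-0.1, -0.5, -0.0]
opening: 46.1
```

```bash
python3 - <<'E'
from h import *
go((546.4,148.9,152.7))
im,d,W=cloud("side"); q=W-[549.2,145.6,0]; rr=np.hypot(q[...,0],q[...,1]); ok=d>0
m=ok&(rr>28)&(rr<42)&(W[...,2]>127)&(W[...,2]<150); P=W[m]; print("skirt",circ(P,34.5,(548,148)))
m=ok&(rr<33)&(W[...,2]>150)&(W[...,2]<162); P=W[m]; print("disc z",np.median(P[:,2]),len(P))
m=ok&(rr<33)&(W[...,2]>175)&(W[...,2]<200); P=W[m]; print("wing",axis(P),P[:,2].max())
m=ok&(rr>50)&(rr<85)&(W[...,2]>110)&(W[...,2]<130); print("keg top z",np.median(W[m][:,2]))
for r in env.pinpoint("cap_foot","side")[:2]+env.pinpoint("cap_wing","side")[:2]: print(np.round(r["point"],1),round(r["conf"],2))
cv2.imwrite("pics/e.png",cv2.resize(cv2.convertScaleAbs(im[170:320,190:320],alpha=1.5),None,fx=4,fy=4,interpolation=cv2.INTER_CUBIC))
E
```

```text
t 25.18 pos [548.4 147.7 258.3] yaw -104.0 tilt 0.34 F [-0.1 -0.5 -0. ] Tz [-0.09  0.17 -0.04] open 46.1 j [-1.05  0.41  0.99  1.7  -0.36  1.23 -1.79]
shift/400 [ 0.0068  0.2639 -0.0009] turn/30 [ 0.0065 -0.     -0.0092]
skirt (array([549.2, 145.5]), 0.65, 133)
disc z 154.19716512270207 228
wing (array([548.5, 149.4, 185.7]), 169.1, array([ 4.2, 15.2])) 192.41808093149604
keg top z 119.7148218925451
[545.4 150.5 123.2] 0.91
[ 562.2 -163.     0. ] 0.76
[542.6 150.7 179.3] 0.62
[ 211.2 -283.8   39.7] 0.53
```

View pics/e.png

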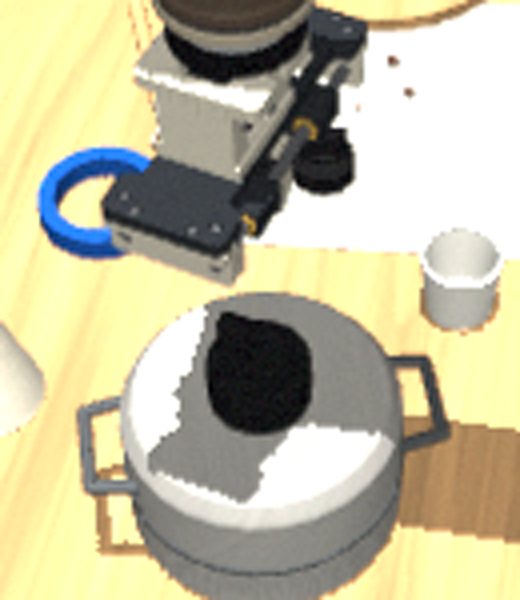

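The cap sits level and centred on the neck (disc top 154.2 mm, expected 154 mm), and the hand is clear above it. Handing in.

```bash
python3 -c "
from bench import env
print(env.job_done())"
```

```text
the job is handed in; nothing more can be done
None
```

The large wing cap is on the keg neck, turned fully home and released, and the job was handed in at about 25 s. No verdict was reported.

**What I did:** I set the cap on the rib tops with its wing about 20°, in line with the handles. I backed it about 15° counter-clockwise until it dropped, then turned it about 50° clockwise while following it down. At the end stop the torque rose to about 0.6 N m; I eased off there and let go.

**Last checks (side camera):**
- **Height:** the cap's disc top is at 154.2 mm; 154 mm means fully home.
- **Centring:** the skirt is within about 0.1 mm of the keg's axis by circle fit.
- **Hand and forces:** the hand is clear above the cap. The largest wrist force I read while seating and turning the cap was about 10 N.

**What failed or disagreed:**
- The first two grasps closed on nothing. The camera showed the gripper about 34 mm higher than the reported tool position, so I corrected for that and the third grasp held.
- The top and side cameras disagreed by 3–5 mm in x, so I centred the cap on the keg as seen by the same camera.
- The network's final reading of the cap foot is about 5 mm off the circle fit sideways. I trusted the fit.
- I did not measure the other things on the table again at the end; none looked moved in the last partial view.

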